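# Check a spring balance with a test weight

## Task

Hang the brass test weight by its bail on the hook of the blue spring balance, letting the hook take the load gradually so that it neither drops, is pushed down past its load, nor springs when you let go. Let go and wait until the hook has come to rest, then slide the red marker down its rail until its tip is level with the hook's black pointer. Leave the dark weight and the micrometer alone.

Things in the scene. Friction and masses are not known exactly. Their poses are not given: they have to be found in the camera images.
- test_weight: Loose brass weight, unmarked mass 0.3 to 0.75 kg, new each time. Origin: centre of underside, z up. Cylinder 52 mm dia, 50 mm high; on it a closed bail of 8 mm bar in its y-z plane: uprights at y = +-24 mm, sloping above z = 100 to a peak at z = 114 mm (bar centres); opening 40 mm wide, z = 50 to 109 mm at the middle. On the peak a grip tab 22 (x) x 12 (y) mm, z = 112 to 152 mm.
- weight_eye (a point): Point of the test weight inside the bail's peak, 104 mm above its underside; lies at point hook_seat (to about 3 mm) when the weight hangs properly. Axes as the weight's.
- weight_grip (a point): Point to pinch on the test weight's tab (along y, the thin way), 138 mm above its underside, 14 mm below the tab's top. Axes as the weight's.
- dark_weight: A loose weight of the same shape in dark steel; not to be used.
- balance: Fixed stand of the spring balance, turned a little. Origin: centre of its underside on the table; z up, front faces its own -x. Base plate x = -90 to 100, y = -90 to 90 mm, 18 mm thick; blue housing x = 27 to 83, y = -42 to 42 mm, 250 mm high.
- hook_seat (a point): Seat of the moving hook: axis of its 10 mm round bar at the lowest point of a shallow dip; unloaded 200 mm above the table, 55 mm in front of the balance's origin. Axes as the balance's. The bar runs back (+x) 60 mm to its carriage, forward to an upturned tip that ends 23 mm before and 22 mm above the seat. Pass the bail over the tip from the front (-x), then lower it.
- pointer_tip (a point): Tip of the hook's black pointer in front of the white scale, moves up and down with the hook; 30 mm higher than hook_seat.
- hook (a joint): How far the sprung hook has sunk, m: 0 unloaded, stop at 0.065. Linear spring, 150 N/m (1 mm per 0.15 N), lightly damped: swings about 1 s after a jolt. The hook must never move faster than about 5 cm/s, also when the weight is let go: release it only when the hook carries just its whole weight and bail and hook no longer push each other sideways.
- marker_tip (a point): Tip of the red marker, over the same scale; the height to bring level with pointer_tip. Axes as the balance's.
- marker_grip (a point): Point to pinch on the marker's upright red fin: 20 mm along x, 10 mm along y (pinch along y), from 39 mm below to 11 mm above this point. It is 34 mm above marker_tip and moves with it. In the balance's frame it lies at x = -20, y = 85 mm.
- marker (a joint): How far the marker has been slid down its vertical rail, m, 0 (top) to 0.085; stays where it is left (friction 2 N).
- micrometer: Micrometer with green frame lying at the left front of the table (not the one at the back), 138 x 61 x 16 mm; leave alone.
There are look-alikes about, which are no part of the job. Of the things shaped like the test_weight, the brass one is meant.

How it is judged:
By the outcome, as a careful person would: the job done as asked, in the order asked, and still so for the second after the job is handed in, with the robot touching nothing.
It also fails if it takes over 72 s, if anything falls off the work surface, if the arm or the gripper's body presses on something with over 40 N, if the wrist force passes 120 N, or if a joint passes its speed limit or range.

## Robot

A 6-joint arm with a two-finger parallel gripper is mounted at the origin on a cart in front of the work surface, level with it; the furniture and walls round the work are solid. World frame = base frame: x ahead of the robot, y to its left, z up, the work surface at z = 0. Lengths are in m, angles in rad, forces in N, time in s.
With the tool pointing down it reaches from about 0.35 to 0.775 m from the base axis. Payload 5.5 kg.
Tool frame: the origin (TCP) lies at the very end of the fingers, on their centre line; the grasp point (between the pads) lies 19 mm behind it; z points along the fingers, y is the direction in which the jaws open and shut (so a half turn about z gives the same grasp; the last joint's range is limited). The gripper opens to 85 mm and grips with 20 to 120 N. Pads are 22 mm wide; open, the fingers measure 114 mm over their backs; the gripper's body (76 mm by 85 mm) begins 54 mm behind the grasp point. The pads swing forward as they close: fully open they stand 13 mm farther back than shut.
Start: joints at [-1.256, 0.313, 0.046, 1.304, 0, 1.431], TCP at [0.253, -0.517, 0.231] pointing down, gripper open.
Joint ranges: [-2.76, 2.76], [-0.86, 1.69], [-1.03, 1.26], [-2.2, 2.34], [-1.47, 1.5], [-3.14, 3.14]. Speed limits (rad/s): [2.57, 2.57, 3.14, 3.14, 3.14, 3.14].

## Interface

Orientations are given as a unit quaternion [w, x, y, z].
In Python, from workcell import get_state, imaging, env, spotter gives the robot as it stands.
- The arm moves only by the tool play_rows, never from a script. Its argument "moves" is a list of rows, each an object with "claw": the finger opening in cm, from 0 to 8.54; "delta_pos": the shift along the tool's x, y, z in cm, a list of three; "twist": the turn about the tool's z in degrees. A call has 1 to 12 rows; each row is the pose to reach, as a shift and turn from the pose commanded when the call began, along the tool's axes at that moment; what a row does not reach only later rows make up. A row lasts 1/8 s, in which the tool goes at most 62.5 mm and 10.7 degrees, less where a joint would pass 70% of its speed; a pose out of reach is approached as far as the arm can. A call with a gripper value outside its range is refused whole. The fingers move at their own pace and stop on an object; "force" is the grip in N (left out, the last holds). Time passes only in rows, so rows that repeat a pose let the fingers close. It gives the time, the measured TCP pose, the force and the opening at its end, in the units of the state.
- get_state(): the state, without advancing time (a new reading comes with each control period).
- imaging.read_camera(name): name is "scene" or "top" or "wrist"; returns the picture (420x560x3 uint8, red, green, blue); there is no depth.
- imaging.camera_info(name): a dict with "fx", "fy", "cx", "cy" (pixels), "world_to_cam" (4x4, takes a point from world to camera coordinates). Camera axes: x right, y down, z forward; pixel columns grow to the right and rows downward; lengths in m; the calibration is good to about 2 mm. A picture is of the moment at which its call begins: read the wrist's pose just before it. camera_info takes no time and is no camera call; for the wrist camera it gives the pose at the moment of the call.
- env.hand_in(): hands the job in, once; it reports no verdict.
Trained networks look in the newest picture that a camera, given by its name, has taken for a name from the list of things; names that differ only in an ending like _2 or _b are one class to them, and where a whole thing is asked for, a point or a joint stands for the part that bears it (a point fixed in the world has none). Each returns a list of dicts, best first, with "conf" (0 to 1); they miss things now and then, are a little off and sometimes report something else, mostly with a low value. They report only what shows in the picture. A call takes as long as a camera call. They do not tell look-alikes from the thing itself.
- spotter.spot_in(camera, query): "extent" ([left, top, right, bottom] in pixels, round what is visible of it).
The state is a dict: "clock": time; "joint_pos": joint angles; "qvel": joint speeds; "tau": joint torques, N m; "tcp_pos": TCP position; "orientation": TCP orientation; "wrist_force": force on the tool from outside, world axes, zero at the start; "ft_torque": the same for the moment, N m; "finger_gap": finger opening in m.
Only numpy, scipy, OpenCV 4.12 (cv2) and the standard library are available. Lean on these libraries where they do the work, as an engineer would, in place of code of your own. Each camera call takes 0.05 s, during which the arm holds its last target. There are 200 camera calls.

## Working session

There is one attempt and no reset: what is moved stays moved. The work goes in short steps, Python scripts to look and compute and a tool call to move; the robot and the scene stay as the last step left them, time stands still between calls to the robot, and variables do not carry over. Pictures are saved under pics/ and viewed, about 8 in all and at most 12, crops included, and the job is handed in when it is done.

Besides the shell and the picture viewer there is one more tool, called after "Emit:" by a JSON object that holds its "api" and its "payload". play_rows: Moves the arm, as the interface text tells. Its arguments: {"type":"object","properties":{"moves":{"type":"array"},"force":{"type":"number"}},"required":["moves"]}

```bash
mkdir -p pics; ls; cat > h.py <<'E'
import numpy as np, cv2
from workcell import get_state, imaging, env, spotter
def cam(n):
    i=imaging.camera_info(n); return np.array([[i['fx'],0,i['cx']],[0,i['fy'],i['cy']],[0,0,1]]), np.array(i['world_to_cam'])
def proj(n,p,c=None):
    K,T=c or cam(n); q=K@(T[:3,:3]@np.array(p)+T[:3,3]); return q[:2]/q[2]
def onz(n,uv,z,c=None):
    K,T=c or cam(n); R=T[:3,:3]; o=-R.T@T[:3,3]; d=R.T@np.linalg.inv(K)@np.array([*uv,1]); return o+d*(z-o[2])/d[2]
def tri(obs):
    A=[];b=[]
    for n,uv,c in obs:
        K,T=c or cam(n); R=T[:3,:3]; o=-R.T@T[:3,3]; d=R.T@np.linalg.inv(K)@np.array([*uv,1]); d/=np.linalg.norm(d)
        M=np.eye(3)-np.outer(d,d); A.append(M); b.append(M@o)
    A=np.vstack(A);b=np.hstack(b); x=np.linalg.lstsq(A,b,rcond=None)[0]; return x, np.linalg.norm(A@x-b)
def shot(n,name):
    im=imaging.read_camera(n); cv2.imwrite(f'pics/{name}.png',im[:,:,::-1]); return im
E
python3 - <<'E'
from h import *
for n in ('scene','top'):
    shot(n,n+'0'); K,T=cam(n); print(n,K.round(1).tolist(),(-T[:3,:3].T@T[:3,3]).round(3),T[:3,:3].round(2).tolist())
    for q in ('test_weight','balance','pointer_tip','marker_tip','micrometer','hook'):
        print(q,[(np.round(d['extent']).tolist(),round(d['conf'],2)) for d in spotter.spot_in(n,q)])
print(get_state())
E
```

```text
pics
scene [[478.1, 0.0, 282.9], [0.0, 478.1, 209.1], [0.0, 0.0, 1.0]] [-0.327  1.097  0.918] [[-0.78, -0.63, -0.0], [-0.3, 0.37, -0.88], [0.56, -0.68, -0.47]]
test_weight [([184.0, 284.0, 204.0, 331.0], 0.97), ([268.0, 240.0, 280.0, 287.0], 0.86), ([194.0, 257.0, 211.0, 305.0], 0.77), ([204.0, 232.0, 221.0, 280.0], 0.69)]
balance [([281.0, 158.0, 343.0, 236.0], 0.73)]
pointer_tip [([300.0, 164.0, 316.0, 179.0], 0.38)]
marker_tip [([299.0, 162.0, 316.0, 178.0], 0.68)]
micrometer []
hook [([306.0, 171.0, 335.0, 181.0], 0.58)]
top [[486.1, 0.0, 274.7], [0.0, 486.1, 215.8], [0.0, 0.0, 1.0]] [0.371 0.019 1.719] [[0.01, -1.0, 0.01], [-0.99, -0.01, -0.13], [0.13, -0.01, -0.99]]
test_weight [([192.0, 192.0, 209.0, 209.0], 0.78), ([127.0, 235.0, 155.0, 250.0], 0.78), ([159.0, 205.0, 177.0, 226.0], 0.75), ([216.0, 247.0, 234.0, 259.0], 0.74)]
balance [([308.0, 180.0, 372.0, 246.0], 0.73), ([217.0, 248.0, 232.0, 261.0], 0.41)]
pointer_tip [([341.0, 199.0, 355.0, 233.0], 0.53), ([157.0, 234.0, 183.0, 266.0], 0.21)]
marker_tip [([322.0, 198.0, 334.0, 222.0], 0.59)]
micrometer [([157.0, 236.0, 183.0, 265.0], 0.76), ([342.0, 198.0, 353.0, 232.0], 0.68)]
hook [([216.0, 246.0, 234.0, 260.0], 0.27)]
{'clock': 0.7, 'joint_pos': array([-1.25560035e+00,  3.13158978e-01,  4.61182247e-02,  1.30362072e+00,
       -4.65127418e-06,  1.43120165e+00]), 'qvel': array([-1.29544076e-04, -1.22522066e-03,  7.98606669e-05,  1.08061697e-03,
       -1.85325668e-03, -9.76355685e-04]), 'tau': array([ 3.64954039e-04, -4.80291903e+01,  2.98746943e+01, -2.15515865e-04,
       -2.85360284e-04, -1.68528214e-05]), 'tcp_pos': array([ 0.25258821, -0.51659538,  0.23135401]), 'orientation': array([6.73732797e-05, 9.74256896e-01, 2.25440669e-01, 3.59603538e-06]), 'wrist_force': array([-0.10904854, -0.31198907, -0.25164876]), 'ft_torque': array([ 0.01026922, -0.04198368,  0.03148088]), 'finger_gap': 0.08541202086648139}
```

```bash
python3 - <<'E'
import cv2
a=cv2.imread('pics/scene0.png')[140:350,150:370]; b=cv2.imread('pics/top0.png')[150:290,100:400]
cv2.imwrite('pics/s1.png',cv2.resize(a,None,fx=2.85,fy=2.85,interpolation=3)); cv2.imwrite('pics/t1.png',cv2.resize(b,None,fx=2.66,fy=2.66,interpolation=3))
E
```

```text
(no output)
```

View pics/s1.png

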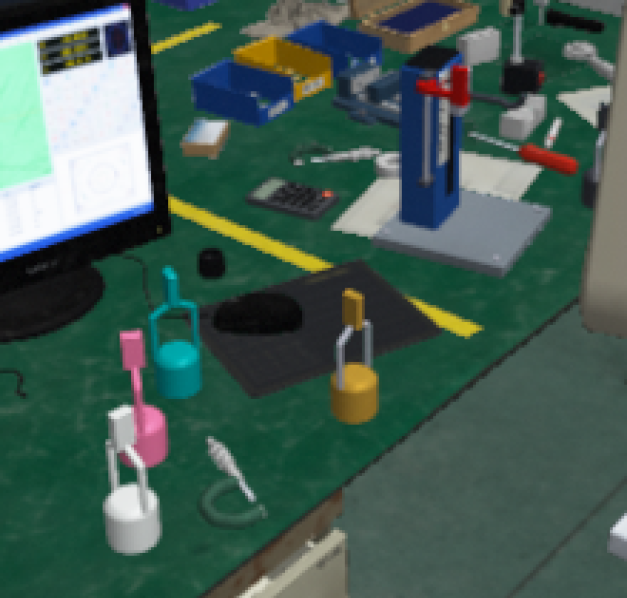

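View pics/t1.png

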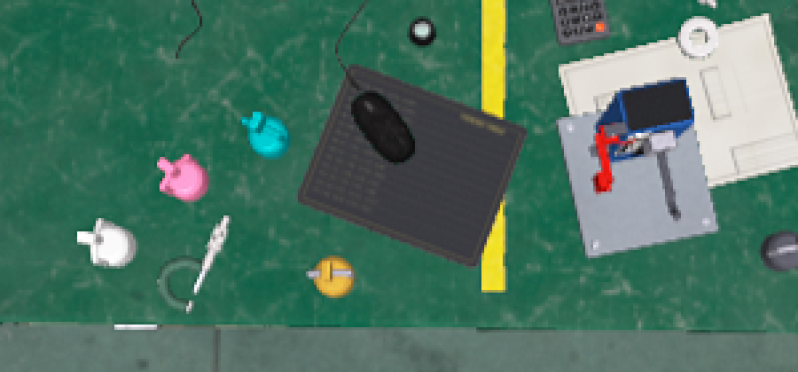

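The brass weight is at about (274,264) in scene and (226,254) in top. Look-alikes, in top pixels, are white (141,242), pink (168,216), cyan (200,200) and dark steel (394,244). The balance is at about (340,214) in top, with its front towards the robot.

```bash
python3 - <<'E'
from h import *
f=lambda x,y:(x/2.66+100,y/2.66+150)
FL,FR,BL=[onz('top',f(*p),.018) for p in((591,257),(717,229),(557,118))]
print(FL,FR,BL,np.linalg.norm(FL-FR),np.linalg.norm(FL-BL))
d=BL-FL; e=FL-FR; y1=np.degrees(np.arctan2(d[1],d[0])); y2=np.degrees(np.arctan2(-e[0],e[1])); print(y1,y2)
# weight
im=cv2.cvtColor(cv2.imread('pics/top0.png'),cv2.COLOR_BGR2HSV)
print('w',onz('top',f(335,277),.045), onz('top',f(331,268),.15),onz('top',f(308,273),.1),onz('top',f(353,273),.1))
print(tri([('top',f(331,268),None),('scene',(353/2.85+150,293/2.85+140),None)]))
th=np.radians((y1+y2)/2);c,s=np.cos(th),np.sin(th);R=np.array([[c,-s],[s,c]])
o=(FL[:2]+R@[.09,-.09]);o2=(FR[:2]+R@[.09,.09]);o3=BL[:2]+R@[-.1,-.09];print(o,o2,o3,np.degrees(th))
o=(o+o2+o3)/3
B=lambda x,y,z:[*(o+R@[x,y]),z]
for nm,p in dict(seat=(-.055,0,.2),tip=(-.078,0,.222),mg=(-.02,.085,.25),mt=(-.02,.085,.3)).items(): print(nm,B(*p),proj('top',B(*p)),proj('scene',B(*p)))
E
```

```text
[ 0.49573045 -0.16903147  0.018     ] [ 0.53512952 -0.33611116  0.018     ] [ 0.68113527 -0.12356581  0.018     ] 0.1716621995031741 0.190898070178636
13.778390269904698 13.268525110894906
w [0.46335375 0.16502406 0.045     ] [0.46839317 0.16098763 0.15      ] [0.46485801 0.19404059 0.1       ] [0.46562085 0.13788885 0.1       ]
(array([0.46895433, 0.1615947 , 0.14578134]), np.float64(0.0005274823318171689))
[ 0.60428104 -0.23549024] [ 0.60158829 -0.22756057] [ 0.60495375 -0.23445484] 13.523457690399804
seat [np.float64(0.550132610946586), np.float64(-0.2453632730446148), 0.2] [352.71523499 225.57327684] [328.47985133 176.43244799]
tip [np.float64(0.5277703028947864), np.float64(-0.2507416723042847), 0.222] [355.7324126  231.94714338] [334.71927802 171.97797611]
mg [np.float64(0.5642855172396751), np.float64(-0.15453544006672723), 0.25] [325.81133672 218.66825767] [311.00380542 170.63047162]
mt [np.float64(0.5642855172396751), np.float64(-0.15453544006672723), 0.3] [327.80533063 216.48927519] [311.37141136 157.2514178 ]
```

```bash
cat >> h.py <<'E'
def R3(q):
    w,x,y,z=q; from scipy.spatial.transform import Rotation as Ro; return Ro.from_quat([x,y,z,w]).as_matrix()
def go(p,yaw,q=None,p0=None):
    s=get_state(); R=R3(q if q is not None else s['orientation']); p0=s['tcp_pos'] if p0 is None else p0
    cy=np.degrees(np.arctan2(R[1,0],R[0,0])); print('delta_cm',(R.T@(np.array(p)-p0)*100).round(2),'twist',round(cy-yaw,2),'yaw now',round(cy,2))
E
python3 -c "
from h import *
go([.40,.155,.26],0)
K,T=cam('wrist');print(-T[:3,:3].T@T[:3,3]);print(T[:3,:3].round(2))"
```

```text
delta_cm [ 42.74 -53.86  -2.87] twist 26.06 yaw now 26.06
[ 0.3250237  -0.48193578  0.37370046]
[[ 0.44 -0.9   0.  ]
 [-0.85 -0.42  0.32]
 [-0.28 -0.14 -0.95]]
```

Emit:
{"api": "play_rows", "payload": {"moves": [{"claw": 6, "delta_pos": [4, -5, -2], "twist": 3}, {"claw": 6, "delta_pos": [8.5, -10, -2.9], "twist": 6}, {"claw": 6, "delta_pos": [13, -15, -2.9], "twist": 9}, {"claw": 6, "delta_pos": [17, -20, -2.9], "twist": 12}, {"claw": 6, "delta_pos": [21, -25, -2.9], "twist": 15}, {"claw": 6, "delta_pos": [25, -30, -2.9], "twist": 18}, {"claw": 6, "delta_pos": [29, -35, -2.9], "twist": 21}, {"claw": 6, "delta_pos": [33, -40, -2.9], "twist": 24}, {"claw": 6, "delta_pos": [37, -45, -2.9], "twist": 26}, {"claw": 6, "delta_pos": [41, -50, -2.9], "twist": 26}, {"claw": 6, "delta_pos": [42.7, -53.9, -2.9], "twist": 26}, {"claw": 6, "delta_pos": [42.7, -53.9, -2.9], "twist": 26}]}}

```text
clock: 2.2
tcp_pos: [0.4016, 0.1122, 0.2603]
orientation: [-0.017, 0.999, 0.027, -0.001]
wrist_force: [-0.5, -0.4, -0.0]
finger_gap: 0.0597
```

```bash
python3 - <<'E'
from h import *
shot('wrist','w1'); c=cam('wrist'); s=get_state(); print(s['clock'],s['tcp_pos'],s['orientation'].round(3))
print(spotter.spot_in('wrist','test_weight'))
import pickle; pickle.dump(c,open('c1','wb'))
for yaw in (0,):
  for p in ([.4685,.1612,.152],[.4685,.1612,.05],[.4685,.1852,.1],[.4685,.1372,.1]): print(p,proj('wrist',p,c).round(0))
E
```

```text
2.25 [0.40166849 0.11160346 0.26025449] [-0.017  0.999  0.027 -0.001]
[{'extent': [205.0, 100.7, 269.1, 151.9], 'conf': 0.84}, {'extent': [0.5, 55.7, 42.7, 104.2], 'conf': 0.68}, {'extent': [6.6, 0.3, 103.7, 28.0], 'conf': 0.6}]
[0.4685, 0.1612, 0.152] [229. 130.]
[0.4685, 0.1612, 0.05] [247. 126.]
[0.4685, 0.1852, 0.1] [215. 126.]
[0.4685, 0.1372, 0.1] [264. 129.]
```

View pics/w1.png

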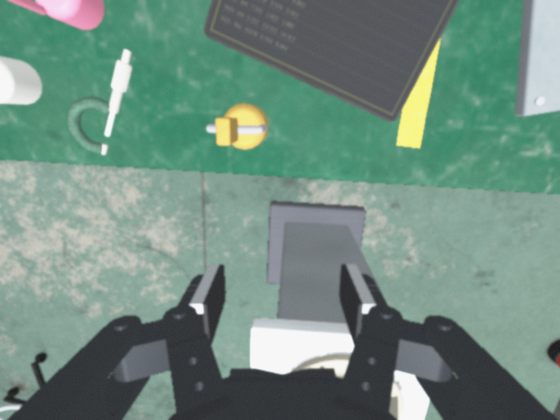

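The picture shows the brass tab at (227,131), the body at (246,127) and the bail running from (208,128) to (267,128). This agrees with the estimate to about 1 mm. I'll let the arm settle.

Emit:
{"api": "play_rows", "payload": {"moves": [{"claw": 3.5, "delta_pos": [0, 0, 0], "twist": 0}, {"claw": 3.5, "delta_pos": [0, 0, 0], "twist": 0}]}}

```text
clock: 2.55
tcp_pos: [0.4016, 0.1101, 0.2604]
orientation: [-0.017, 1.0, 0.025, -0.001]
wrist_force: [0.1, 0.4, 0.0]
finger_gap: 0.0349
```

```bash
python3 -c "
from h import *
s=get_state();print(s['tcp_pos'],s['orientation'].round(4));go([.4685,.163,.20],1);go([.4685,.163,.121],1)"
```

```text
[0.40163114 0.1100997  0.26035418] [-1.740e-02  9.995e-01  2.480e-02 -8.000e-04]
delta_cm [ 6.95 -4.74  6.2 ] twist 1.84 yaw now 2.84
delta_cm [ 6.95 -4.46 14.09] twist 1.84 yaw now 2.84
```

Emit:
{"api": "play_rows", "payload": {"moves": [{"claw": 3.5, "delta_pos": [3.5, -2.4, 2], "twist": 1.8}, {"claw": 3.5, "delta_pos": [6.9, -4.7, 4], "twist": 1.8}, {"claw": 3.5, "delta_pos": [6.9, -4.7, 6.2], "twist": 1.8}, {"claw": 3.5, "delta_pos": [6.9, -4.7, 6.2], "twist": 1.8}, {"claw": 3.5, "delta_pos": [6.9, -4.7, 6.2], "twist": 1.8}]}}

```text
clock: 3.18
tcp_pos: [0.4702, 0.1292, 0.2007]
orientation: [-0.031, 0.999, 0.033, -0.002]
wrist_force: [-0.2, -0.3, 0.6]
finger_gap: 0.0349
```

```bash
python3 - <<'E'
from h import *
s=get_state();print(s['tcp_pos'],s['orientation'].round(4),R3(s['orientation'])[2].round(4));go([.4685,.163,.121],1)
im=shot('wrist','w2'); c=cam('wrist')
hsv=cv2.cvtColor(im,cv2.COLOR_RGB2HSV); m=cv2.inRange(hsv,(14,120,90),(24,255,255)); n,l,st,ce=cv2.connectedComponentsWithStats(m)
print([ (st[i].tolist(),ce[i].round(1)) for i in range(1,n) if st[i][4]>100])
for p in ([.4685,.163,.152],[.4685,.163,.138],[.4685,.163,.03]): print(proj('wrist',p,c).round(1))
E
```

```text
[0.47019073 0.12918574 0.20070391] [-0.031   0.999   0.0327 -0.002 ] [-0.002  -0.062  -0.9981]
delta_cm [ 0.07 -2.88  8.16] twist 2.75 yaw now 3.75
[([232, 168, 48, 27, 523], array([259.5, 178.5])), ([224, 207, 24, 40, 396], array([238.9, 220.7]))]
[236.7 236.5]
[240.5 229.3]
[259.7 193.4]
```

View pics/w2.png

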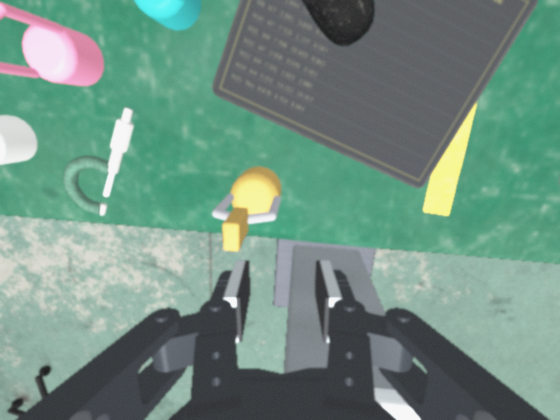

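The picture shows tab top at (235,245) and body at (256,187). TCP y is stuck short and tilted because joint 6 is saturated at its range limit. I'll turn the other way, about -180°, for the same grasp.

```bash
python3 - <<'E'
from h import *
s=get_state();print(s['joint_pos'].round(3))
E
```

```text
[ 0.065  0.152 -0.239  1.181  0.062  3.141]
```

Emit:
{"api": "play_rows", "payload": {"moves": [{"claw": 3.5, "delta_pos": [0, 0, -2], "twist": -10}, {"claw": 3.5, "delta_pos": [0, 0, -2], "twist": -20}, {"claw": 3.5, "delta_pos": [0, 0, -2], "twist": -30}, {"claw": 3.5, "delta_pos": [0, 0, -2], "twist": -40}, {"claw": 3.5, "delta_pos": [0, 0, -2], "twist": -50}, {"claw": 3.5, "delta_pos": [0, 0, -2], "twist": -60}, {"claw": 3.5, "delta_pos": [0, 0, -2], "twist": -70}, {"claw": 3.5, "delta_pos": [0, 0, -2], "twist": -80}, {"claw": 3.5, "delta_pos": [0, 0, -2], "twist": -90}, {"claw": 3.5, "delta_pos": [0, 0, -2], "twist": -100}, {"claw": 3.5, "delta_pos": [0, 0, -2], "twist": -110}, {"claw": 3.5, "delta_pos": [0, 0, -2], "twist": -120}]}}

```text
clock: 4.72
tcp_pos: [0.4706, 0.1283, 0.2214]
orientation: [-0.016, 0.468, 0.883, 0.026]
wrist_force: [0.2, 0.3, -0.5]
finger_gap: 0.0349
```

```bash
python3 - <<'E'
from h import *
s=get_state();print(s['joint_pos'].round(3),s['tcp_pos'],R3(s['orientation'])[2].round(4));go([.4685,.163,.2],180)
E
```

```text
[ 0.063  0.142 -0.2    1.229  0.062  1.038] [0.47062044 0.12829735 0.22135432] [ 0.0536  0.0312 -0.9981]
delta_cm [2.87 1.7  2.35] twist -55.83 yaw now 124.17
```

Joint 6 saturation left a persistent 3.6° tilt (joint 5 = 0.062), and I can only twist about the tool axis. I'll try undoing it by saturating at the opposite joint 6 limit, moving the other way.

Emit:
{"api": "play_rows", "payload": {"moves": [{"claw": 3.5, "delta_pos": [0, 0, -1], "twist": -10.6}, {"claw": 3.5, "delta_pos": [0, 0, -2], "twist": -21.2}, {"claw": 3.5, "delta_pos": [0, 0, -3], "twist": -31.8}, {"claw": 3.5, "delta_pos": [0, 0, -4], "twist": -42.4}, {"claw": 3.5, "delta_pos": [0, 0, -4], "twist": -53}, {"claw": 3.5, "delta_pos": [0, 0, -4], "twist": -63.6}, {"claw": 3.5, "delta_pos": [0, 0, -4], "twist": -74.2}, {"claw": 3.5, "delta_pos": [0, 0, -4], "twist": -84.8}, {"claw": 3.5, "delta_pos": [0, 0, -4], "twist": -95.4}, {"claw": 3.5, "delta_pos": [0, 0, -4], "twist": -106}, {"claw": 3.5, "delta_pos": [0, 0, -4], "twist": -116.6}, {"claw": 3.5, "delta_pos": [0, 0, -4], "twist": -127}]}}

```text
clock: 6.22
tcp_pos: [0.4707, 0.1258, 0.2613]
orientation: [0.016, -0.581, 0.813, 0.026]
wrist_force: [0.2, 0.6, 0.2]
finger_gap: 0.0348
```

Emit:
{"api": "play_rows", "payload": {"moves": [{"claw": 3.5, "delta_pos": [0, 0, 0], "twist": -10.6}, {"claw": 3.5, "delta_pos": [0, 0, 0], "twist": -21.2}, {"claw": 3.5, "delta_pos": [0, 0, 0], "twist": -31.8}, {"claw": 3.5, "delta_pos": [0, 0, 0], "twist": -42.4}, {"claw": 3.5, "delta_pos": [0, 0, 0], "twist": -53}, {"claw": 3.5, "delta_pos": [0, 0, 0], "twist": -63.6}, {"claw": 3.5, "delta_pos": [0, 0, 0], "twist": -74.2}, {"claw": 3.5, "delta_pos": [0, 0, 0], "twist": -84.8}, {"claw": 3.5, "delta_pos": [0, 0, 0], "twist": -95.4}, {"claw": 3.5, "delta_pos": [0, 0, 0], "twist": -106}, {"claw": 3.5, "delta_pos": [0, 0, 0], "twist": -114}, {"claw": 3.5, "delta_pos": [0, 0, 0], "twist": -118}]}}

```text
clock: 7.72
tcp_pos: [0.4681, 0.1499, 0.2612]
orientation: [-0.021, 0.998, 0.059, 0.001]
wrist_force: [-1.2, 0.3, 0.5]
finger_gap: 0.0347
```

```bash
python3 - <<'E'
from h import *
s=get_state();print(s['joint_pos'].round(3),s['tcp_pos'],R3(s['orientation']).round(4)); go(s['tcp_pos']+[0,-.05,0],0)
E
```

```text
[ 0.12   0.135 -0.11   1.321  0.042 -3.14 ] [0.46805032 0.14994158 0.26124346] [[ 9.929e-01  1.187e-01  1.000e-04]
 [ 1.186e-01 -9.920e-01  4.240e-02]
 [ 5.200e-03 -4.210e-02 -9.991e-01]]
delta_cm [-0.59  4.96 -0.21] twist 6.81 yaw now 6.81
```

Emit:
{"api": "play_rows", "payload": {"moves": [{"claw": 3.5, "delta_pos": [0, 4, 0], "twist": -5}, {"claw": 3.5, "delta_pos": [0, 6, 0], "twist": -5}]}}

```text
clock: 7.98
tcp_pos: [0.4672, 0.145, 0.2578]
orientation: [0.0, 0.998, 0.068, 0.003]
wrist_force: [0.5, 1.0, 0.3]
finger_gap: 0.0353
```

```bash
python3 - <<'E'
from h import *
s=get_state();print(s['joint_pos'].round(3),s['tcp_pos'],R3(s['orientation'])[2].round(4))
E
```

```text
[ 1.370e-01  1.350e-01 -1.180e-01  1.312e+00 -1.000e-03 -3.141e+00] [0.46724661 0.14495671 0.25783282] [ 5.9e-03  8.0e-04 -1.0e+00]
```

Emit:
{"api": "play_rows", "payload": {"moves": [{"claw": 3.5, "delta_pos": [0, 0, 0], "twist": 10.6}, {"claw": 3.5, "delta_pos": [0, 0, 0], "twist": 21.2}, {"claw": 3.5, "delta_pos": [0, 0, 0], "twist": 31.8}, {"claw": 3.5, "delta_pos": [0, 0, 0], "twist": 42.4}, {"claw": 3.5, "delta_pos": [0, 0, 0], "twist": 53}, {"claw": 3.5, "delta_pos": [0, 0, 0], "twist": 63.6}, {"claw": 3.5, "delta_pos": [0, 0, 0], "twist": 74.2}, {"claw": 3.5, "delta_pos": [0, 0, 0], "twist": 84.8}, {"claw": 3.5, "delta_pos": [0, 0, 0], "twist": 95.4}, {"claw": 3.5, "delta_pos": [0, 0, 0], "twist": 106}, {"claw": 3.5, "delta_pos": [0, 0, 0], "twist": 116.6}, {"claw": 3.5, "delta_pos": [0, 0, 0], "twist": 120}]}}

```text
clock: 9.48
tcp_pos: [0.4677, 0.1436, 0.2574]
orientation: [0.002, -0.555, 0.832, -0.001]
wrist_force: [-0.0, 0.1, 0.5]
finger_gap: 0.0349
```

```bash
python3 - <<'E'
from h import *
s=get_state();print(s['joint_pos'].round(3),s['tcp_pos'],R3(s['orientation'])[2].round(4)); go([.4685,.163,.2],-180)
E
```

```text
[ 0.134  0.136 -0.118  1.312 -0.    -1.043] [0.46765255 0.14357995 0.2573786 ] [-0.0021 -0.0045 -1.    ]
delta_cm [-1.81  0.69  5.74] twist 67.45 yaw now -112.55
```

Emit:
{"api": "play_rows", "payload": {"moves": [{"claw": 3.5, "delta_pos": [-1.8, 0.7, 0], "twist": 10.6}, {"claw": 3.5, "delta_pos": [-1.8, 0.7, 1], "twist": 21.2}, {"claw": 3.5, "delta_pos": [-1.8, 0.7, 2], "twist": 31.8}, {"claw": 3.5, "delta_pos": [-1.8, 0.7, 3], "twist": 42.4}, {"claw": 3.5, "delta_pos": [-1.8, 0.7, 4], "twist": 53}, {"claw": 3.5, "delta_pos": [-1.8, 0.7, 5.7], "twist": 63.6}, {"claw": 3.5, "delta_pos": [-1.8, 0.7, 5.7], "twist": 67}, {"claw": 3.5, "delta_pos": [-1.8, 0.7, 5.7], "twist": 67}]}}

```text
clock: 10.48
tcp_pos: [0.4682, 0.1631, 0.2002]
orientation: [0.002, -0.006, 1.0, 0.0]
wrist_force: [0.7, 0.4, -0.2]
finger_gap: 0.0348
```

```bash
python3 - <<'E'
from h import *
s=get_state();print(s['joint_pos'].round(3),s['tcp_pos'],R3(s['orientation'])[2].round(4)); go([.4685,.163,.121],-180)
im=shot('wrist','w3'); c=cam('wrist')
for p in ([.4685,.163,.152],[.4685,.163,.05],[.4685,.187,.1],[.4685,.139,.1]): print(proj('wrist',p,c).round(1))
E
```

```text
[ 0.173  0.169 -0.219  1.178 -0.     0.162] [0.46820267 0.16309668 0.20021782] [-4.6e-03  3.0e-04 -1.0e+00]
delta_cm [ 0.01 -0.01  7.92] twist 0.67 yaw now -179.33
[283.7 239.4]
[283.3 199.2]
[311.3 215.4]
[255.5 214.8]
```

View pics/w3.png

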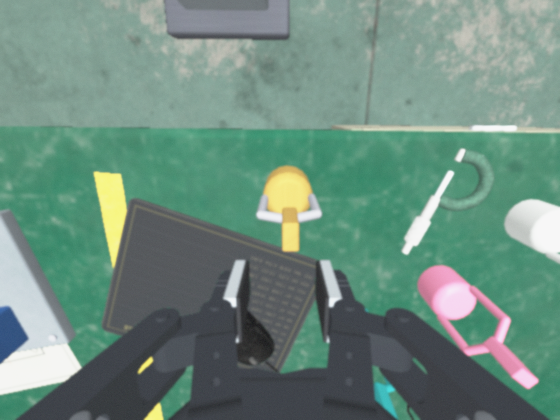

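The picture shows tab top at about (290,240) and bail ends at (262,214) and (317,212). That puts the weight about 4 mm further in +y, with a yaw of about 2°. I'll correct, descend and grip.

Emit:
{"api": "play_rows", "payload": {"moves": [{"claw": 3.5, "delta_pos": [0, 0.4, 1], "twist": -2}, {"claw": 3.5, "delta_pos": [0, 0.4, 3], "twist": -2}, {"claw": 3.5, "delta_pos": [0, 0.4, 5], "twist": -2}, {"claw": 3.5, "delta_pos": [0, 0.4, 7], "twist": -2}, {"claw": 3.5, "delta_pos": [0, 0.4, 7.9], "twist": -2}, {"claw": 3.5, "delta_pos": [0, 0.4, 7.9], "twist": -2}, {"claw": 0.8, "delta_pos": [0, 0.4, 7.9], "twist": -2}, {"claw": 0.8, "delta_pos": [0, 0.4, 7.9], "twist": -2}, {"claw": 0.8, "delta_pos": [0, 0.4, 7.9], "twist": -2}, {"claw": 0.8, "delta_pos": [0, 0.4, 7.9], "twist": -2}], "force": 50}}

```text
clock: 11.78
tcp_pos: [0.4692, 0.1683, 0.1221]
orientation: [0.003, -0.024, 1.0, 0.001]
wrist_force: [-0.6, 0.5, 5.7]
finger_gap: 0.0113
```

```bash
python3 - <<'E'
from h import *
s=get_state();print(s['clock'],s['joint_pos'].round(3),s['tcp_pos'],R3(s['orientation'])[2].round(4),s['wrist_force']); 
E
```

```text
11.775 [ 0.183  0.224 -0.351  0.989  0.     0.136] [0.46919233 0.16831838 0.12213378] [-0.0068  0.0012 -1.    ] [-0.58702653  0.50885017  5.6517465 ]
```

Emit:
{"api": "play_rows", "payload": {"moves": [{"claw": 0.8, "delta_pos": [0, 0, -1], "twist": 0}, {"claw": 0.8, "delta_pos": [0, 0, -3.5], "twist": 0}, {"claw": 0.8, "delta_pos": [0, 0, -7], "twist": 0}, {"claw": 0.8, "delta_pos": [0, 0, -10.5], "twist": 0}, {"claw": 0.8, "delta_pos": [0, 0, -13], "twist": 0}, {"claw": 0.8, "delta_pos": [0, 0, -13], "twist": 0}, {"claw": 0.8, "delta_pos": [0, 0, -13], "twist": 0}]}}

```text
clock: 12.65
tcp_pos: [0.4669, 0.1677, 0.2498]
orientation: [0.001, -0.024, 1.0, 0.0]
wrist_force: [-0.2, 1.0, -4.6]
finger_gap: 0.0115
```

```bash
python3 - <<'E'
from h import *
s=get_state();print(s['clock'],s['tcp_pos'],R3(s['orientation'])[2].round(4),s['wrist_force'],s['ft_torque']); go([.45,.05,.252],-172);go([.455,-.13,.252],-166.5);go([.484,-.261,.252],-166.5)
E
```

```text
12.65 [0.46691122 0.16770343 0.24978467] [-2.2e-03  2.0e-04 -1.0e+00] [-0.16689538  0.96851789 -4.63233201] [-0.00674937  0.00790931 -0.00702974]
delta_cm [  2.25 -11.68  -0.23] twist -5.29 yaw now -177.29
delta_cm [  2.6  -29.68  -0.23] twist -10.79 yaw now -177.29
delta_cm [  0.32 -42.9   -0.23] twist -10.79 yaw now -177.29
```

Emit:
{"api": "play_rows", "payload": {"moves": [{"claw": 0.8, "delta_pos": [1, -3, -0.3], "twist": -1}, {"claw": 0.8, "delta_pos": [2, -7, -0.3], "twist": -3}, {"claw": 0.8, "delta_pos": [2.5, -12, -0.3], "twist": -5}, {"claw": 0.8, "delta_pos": [2.6, -17, -0.3], "twist": -7}, {"claw": 0.8, "delta_pos": [2.6, -22, -0.3], "twist": -9}, {"claw": 0.8, "delta_pos": [2.6, -27, -0.3], "twist": -10.8}, {"claw": 0.8, "delta_pos": [2.6, -32, -0.3], "twist": -10.8}, {"claw": 0.8, "delta_pos": [2.0, -36.5, -0.3], "twist": -10.8}, {"claw": 0.8, "delta_pos": [1.2, -40, -0.3], "twist": -10.8}, {"claw": 0.8, "delta_pos": [0.4, -42, -0.3], "twist": -10.8}, {"claw": 0.8, "delta_pos": [0.3, -42.9, -0.3], "twist": -10.8}, {"claw": 0.8, "delta_pos": [0.3, -42.9, -0.3], "twist": -10.8}]}}

```text
clock: 14.15
tcp_pos: [0.4844, -0.2604, 0.2526]
orientation: [0.001, -0.117, 0.993, 0.001]
wrist_force: [-0.1, 0.4, -4.8]
finger_gap: 0.0114
```

```bash
python3 - <<'E'
from h import *
s=get_state();print(s['clock'],s['tcp_pos'],R3(s['orientation'])[2].round(4),s['wrist_force'],s['joint_pos'].round(2));go([.484,-.261,.252],-166.5)
a=shot('wrist','w4'); b=shot('scene','s4'); t=shot('top','t4')
o=np.array([.6036,-.2325]);th=np.radians(13.5);R=np.array([[np.cos(th),-np.sin(th)],[np.sin(th),np.cos(th)]])
B=lambda x,y,z:[*(o+R@[x,y]),z]
for n in('wrist','scene','top'):
  print(n,[proj(n,B(*p)).round(0).tolist() for p in ((-.055,0,.2),(-.078,0,.222),(.005,0,.2),(.027,0,.25),(-.02,.085,.29))])
w=R3(s['orientation']);
u=cv2.resize(b[140:240,260:380],(480,400),interpolation=3); v=cv2.resize(t[180:260,300:400],(500,400),interpolation=3)[:, :]
W=cv2.resize(a,(533,400)); 
cv2.imwrite('pics/m4.png',np.vstack([np.hstack([u[:300],v[:300,:320]]),]) [:,:,::-1])
E
```

```text
14.15 [ 0.48437652 -0.26037405  0.25261415] [-0.003  0.002 -1.   ] [-0.11892082  0.38265726 -4.80265739] [-0.64  0.26  0.02  1.34  0.   -0.88]
delta_cm [ 0.05 -0.05  0.06] twist -0.01 yaw now -166.51
wrist [[282.0, 316.0], [282.0, 308.0], [282.0, 375.0], [282.0, 457.0], [440.0, 479.0]]
scene [[328.0, 176.0], [335.0, 172.0], [313.0, 174.0], [308.0, 160.0], [311.0, 160.0]]
top [[353.0, 226.0], [356.0, 232.0], [348.0, 207.0], [349.0, 198.0], [327.0, 217.0]]
```

View pics/w4.png

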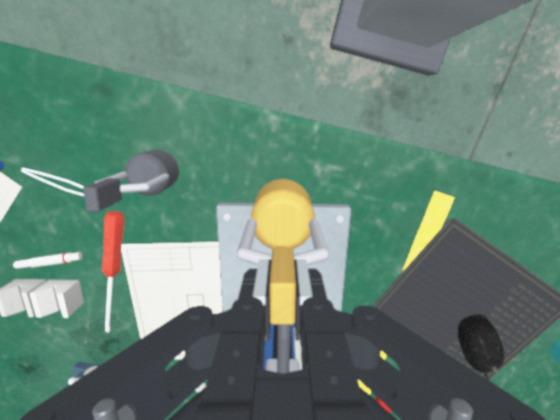

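View pics/m4.png

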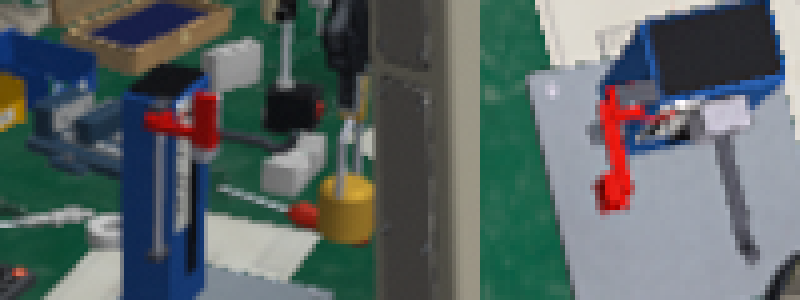

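The picture shows the weight held straight in front of the hook. The hook bar is at column ~283, and the plate corners at (218,205) and (351,206) are level, so yaw is aligned. I'll check the lateral offset numerically.

```bash
python3 - <<'E'
from h import *
a=cv2.imread('pics/w4.png')
for r in (335,345,355,365): print(r,[tuple(int(v) for v in a[r,c]) for c in range(266,302,2)])
for p in ((.52,),):pass
o=np.array([.6036,-.2325]);th=np.radians(13.5);R=np.array([[np.cos(th),-np.sin(th)],[np.sin(th),np.cos(th)]])
B=lambda x,y,z:[*(o+R@[x,y]),z]
print([proj('wrist',B(*p)).round(1).tolist() for p in ((-.09,.09,.018),(-.09,-.09,.018),(-.02,0,.2),(-.02,.01,.2))])
go(B(-.055,0,.25),-166.5);print(B(-.055,0,.25))
E
```

```text
335 [(97, 91, 90), (95, 86, 80), (140, 94, 66), (142, 92, 58), (72, 56, 45), (56, 53, 51), (102, 94, 92), (127, 118, 114), (141, 131, 126), (144, 135, 131), (134, 124, 120), (118, 110, 107), (105, 88, 78), (152, 102, 73), (155, 137, 126), (106, 102, 102), (98, 94, 91), (76, 71, 69)]
345 [(159, 101, 63), (163, 102, 63), (162, 101, 60), (134, 87, 54), (61, 51, 44), (60, 58, 54), (104, 97, 93), (122, 115, 110), (133, 124, 120), (134, 125, 121), (127, 119, 114), (110, 102, 100), (85, 72, 65), (137, 90, 63), (179, 159, 148), (212, 216, 214), (209, 214, 214), (163, 166, 163)]
355 [(162, 103, 62), (163, 103, 63), (162, 100, 62), (119, 81, 53), (53, 49, 46), (62, 58, 56), (100, 96, 92), (123, 116, 112), (132, 121, 117), (134, 123, 120), (123, 116, 111), (104, 97, 93), (74, 62, 58), (126, 86, 59), (167, 132, 111), (205, 206, 203), (213, 217, 217), (177, 183, 182)]
365 [(161, 140, 129), (178, 170, 167), (187, 180, 177), (190, 183, 180), (188, 181, 177), (165, 158, 155), (121, 113, 111), (126, 117, 113), (132, 123, 119), (132, 122, 120), (124, 115, 112), (127, 121, 118), (179, 173, 170), (189, 181, 179), (188, 181, 177), (184, 177, 175), (183, 179, 176), (197, 201, 200)]
[[350.1, 205.3], [214.1, 205.2], [281.8, 351.3], [294.0, 351.4]]
delta_cm [-6.69 -0.15  0.4 ] twist 0.07 yaw now -166.43
[np.float64(0.5501196543781278), np.float64(-0.2453394950120748), 0.25]
```

Emit:
{"api": "play_rows", "payload": {"moves": [{"claw": 0.8, "delta_pos": [-0.7, 0, 0], "twist": 0}, {"claw": 0.8, "delta_pos": [-1.7, 0, 0], "twist": 0}, {"claw": 0.8, "delta_pos": [-2.7, 0, 0], "twist": 0}, {"claw": 0.8, "delta_pos": [-3.7, 0, 0], "twist": 0}, {"claw": 0.8, "delta_pos": [-4.7, 0, 0], "twist": 0}, {"claw": 0.8, "delta_pos": [-5.6, 0, 0], "twist": 0}, {"claw": 0.8, "delta_pos": [-6.4, 0, 0], "twist": 0}, {"claw": 0.8, "delta_pos": [-6.7, 0, 0], "twist": 0}, {"claw": 0.8, "delta_pos": [-6.7, 0, 0], "twist": 0}, {"claw": 0.8, "delta_pos": [-6.7, 0, 0], "twist": 0}]}}

```text
clock: 15.55
tcp_pos: [0.55, -0.2451, 0.2543]
orientation: [0.002, -0.118, 0.993, 0.0]
wrist_force: [-0.8, 0.6, -4.8]
finger_gap: 0.0106
```

```bash
cat >> h.py <<'E'
def force(n=8,camn='top'):
    F=[]
    for _ in range(n): imaging.read_camera(camn); F.append(get_state()['wrist_force'])
    return np.mean(F,0).round(2),np.std(F,0).round(2)
E
python3 - <<'E'
from h import *
print(force(8)); s=get_state();print(s['clock'],s['tcp_pos']); shot('scene','s5'); go([.5501+.0003*-.8,-.2453+.001,.2186],-166.5)
b=cv2.imread('pics/s5.png'); cv2.imwrite('pics/m5.png',cv2.resize(b[130:240,260:380],(654,600),interpolation=3))
E
```

```text
(array([-0.02, -0.08, -4.67]), array([0.42, 0.21, 0.35]))
15.95 [ 0.55016665 -0.24511065  0.25437283]
delta_cm [0.03 0.09 3.57] twist 0.01 yaw now -166.49
```

View pics/m5.png

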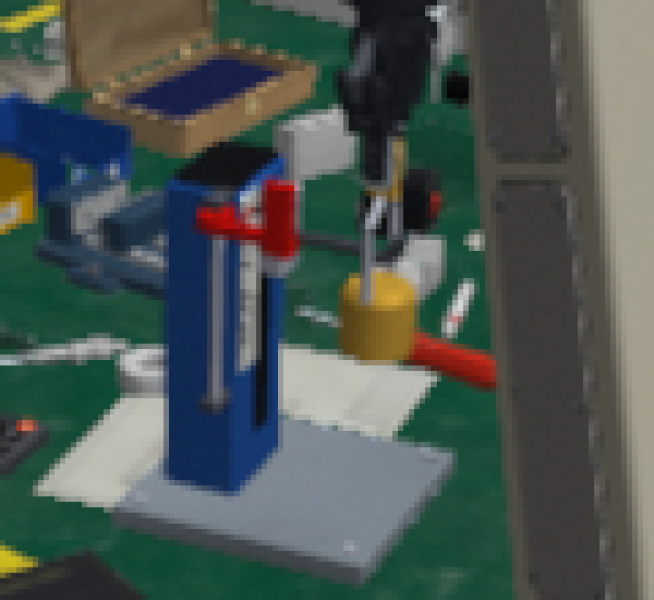

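The picture shows the bail around the hook bar, with the upturned tip in front of it at about (405,240). I'll lower slowly.

Emit:
{"api": "play_rows", "payload": {"moves": [{"claw": 0.8, "delta_pos": [0, 0.1, 0.4], "twist": 0}, {"claw": 0.8, "delta_pos": [0, 0.1, 0.9], "twist": 0}, {"claw": 0.8, "delta_pos": [0, 0.1, 1.4], "twist": 0}, {"claw": 0.8, "delta_pos": [0, 0.1, 1.9], "twist": 0}, {"claw": 0.8, "delta_pos": [0, 0.1, 2.3], "twist": 0}, {"claw": 0.8, "delta_pos": [0, 0.1, 2.7], "twist": 0}, {"claw": 0.8, "delta_pos": [0, 0.1, 3.0], "twist": 0}, {"claw": 0.8, "delta_pos": [0, 0.1, 3.3], "twist": 0}, {"claw": 0.8, "delta_pos": [0, 0.1, 3.6], "twist": 0}, {"claw": 0.8, "delta_pos": [0, 0.1, 3.9], "twist": 0}, {"claw": 0.8, "delta_pos": [0, 0.1, 4.2], "twist": 0}, {"claw": 0.8, "delta_pos": [0, 0.1, 4.5], "twist": 0}]}}

```text
clock: 17.5
tcp_pos: [0.5505, -0.2441, 0.2094]
orientation: [0.003, -0.118, 0.993, -0.0]
wrist_force: [0.7, 0.8, -1.4]
finger_gap: 0.0112
```

```bash
python3 - <<'E'
from h import *
print(force(6)); s=get_state();print(s['clock'],s['tcp_pos'],s['ft_torque'])
E
```

```text
(array([ 2.15,  0.16, -2.14]), array([0.3 , 0.54, 0.69]))
17.8 [ 0.55048283 -0.24415475  0.20951871] [ 1.78979488e-02 -3.73135295e-01 -5.21606640e-05]
```

Force onset came about 8 mm early, with a +x push of 2 N. The bail is probably riding on the tip's ramp, so it needs to go deeper. I'll lift off gently and check.

Emit:
{"api": "play_rows", "payload": {"moves": [{"claw": 0.8, "delta_pos": [0, 0, -0.3], "twist": 0}, {"claw": 0.8, "delta_pos": [0, 0, -0.6], "twist": 0}, {"claw": 0.8, "delta_pos": [0, 0, -0.9], "twist": 0}, {"claw": 0.8, "delta_pos": [0, 0, -1.2], "twist": 0}, {"claw": 0.8, "delta_pos": [0, 0, -1.5], "twist": 0}, {"claw": 0.8, "delta_pos": [0, 0, -1.8], "twist": 0}, {"claw": 0.8, "delta_pos": [0, 0, -2.2], "twist": 0}, {"claw": 0.8, "delta_pos": [0, 0, -2.5], "twist": 0}, {"claw": 0.8, "delta_pos": [0, 0, -2.5], "twist": 0}]}}

```text
clock: 18.92
tcp_pos: [0.5499, -0.2441, 0.2345]
orientation: [0.002, -0.118, 0.993, 0.0]
wrist_force: [-0.5, 0.3, -4.3]
finger_gap: 0.0115
```

```bash
python3 - <<'E'
from h import *
print(force(6)); s=get_state();print(s['clock'],s['tcp_pos'],s['ft_torque'].round(3))
b=shot('scene','s6'); a=shot('wrist','w6')
o=np.array([.6036,-.2325]);th=np.radians(13.5);R=np.array([[np.cos(th),-np.sin(th)],[np.sin(th),np.cos(th)]])
B=lambda x,y,z:[*(o+R@[x,y]),z]
zu=s['tcp_pos'][2]-.122
f=lambda p:((proj('scene',p)-[300,150])*10).round(0).tolist()
for x in (-.065,-.055,-.045): print(x,'upright',f(B(x,.024,zu+.06)),f(B(x,.024,zu+.1)),'cylbot',f(B(x,0,zu)),'tabtop',f(B(x,0,zu+.152)))
for p in ((-.078,0,.222),(-.055,0,.2),(0.005,0,.2)): print(p,f(B(*p)))
cv2.imwrite('pics/m6.png',cv2.resize(b[150:205,300:350],(500,550),interpolation=2)[:,:,::-1])
E
```

```text
(array([-0.06, -0.16, -5.25]), array([0.18, 0.31, 0.4 ]))
19.225 [ 0.54997744 -0.24402743  0.23410416] [-0.036  0.072 -0.012]
-0.065 upright [284.0, 364.0] [289.0, 263.0] cylbot [300.0, 485.0] tabtop [319.0, 106.0]
-0.055 upright [258.0, 359.0] [262.0, 258.0] cylbot [275.0, 479.0] tabtop [292.0, 101.0]
-0.045 upright [232.0, 354.0] [237.0, 254.0] cylbot [250.0, 474.0] tabtop [266.0, 96.0]
(-0.078, 0, 0.222) [347.0, 220.0]
(-0.055, 0, 0.2) [285.0, 264.0]
(0.005, 0, 0.2) [133.0, 236.0]
```

View pics/m6.png

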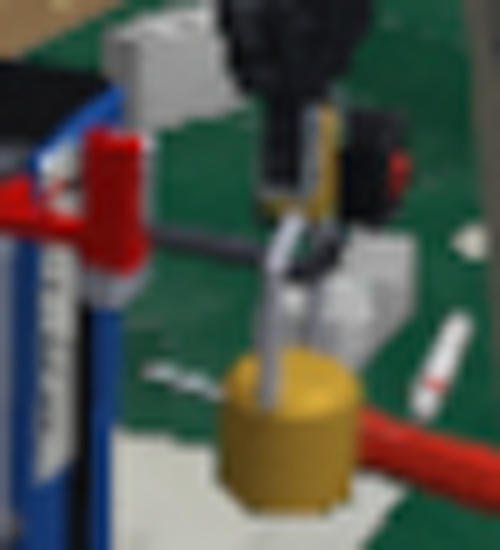

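The picture shows the bail upright at about (270,330) and the tip top at (335,232). Both suggest the bail sits about 6 mm too far forward of the seat. I'll shift it 6 mm in and lower again.

Emit:
{"api": "play_rows", "payload": {"moves": [{"claw": 0.8, "delta_pos": [-0.3, 0, 0], "twist": 0}, {"claw": 0.8, "delta_pos": [-0.6, 0, 0.2], "twist": 0}, {"claw": 0.8, "delta_pos": [-0.6, 0, 0.5], "twist": 0}, {"claw": 0.8, "delta_pos": [-0.6, 0, 0.8], "twist": 0}, {"claw": 0.8, "delta_pos": [-0.6, 0, 1.1], "twist": 0}, {"claw": 0.8, "delta_pos": [-0.6, 0, 1.4], "twist": 0}, {"claw": 0.8, "delta_pos": [-0.6, 0, 1.7], "twist": 0}, {"claw": 0.8, "delta_pos": [-0.6, 0, 2.0], "twist": 0}, {"claw": 0.8, "delta_pos": [-0.6, 0, 2.3], "twist": 0}, {"claw": 0.8, "delta_pos": [-0.6, 0, 2.5], "twist": 0}]}}

```text
clock: 20.58
tcp_pos: [0.556, -0.2427, 0.2093]
orientation: [0.002, -0.118, 0.993, 0.0]
wrist_force: [-0.4, 0.4, -1.9]
finger_gap: 0.0113
```

```bash
python3 - <<'E'
from h import *
print(force(10)); s=get_state();print(s['clock'],s['tcp_pos'],s['ft_torque'])
E
```

```text
(array([-0.91,  0.31, -2.91]), array([0.48, 0.49, 0.59]))
21.075 [ 0.55606048 -0.24265633  0.20939373] [ 0.03653621  0.22115604 -0.00995476]
```

Emit:
{"api": "play_rows", "payload": {"moves": [{"claw": 0.8, "delta_pos": [0.1, 0, 0.2], "twist": 0}, {"claw": 0.8, "delta_pos": [0.2, 0, 0.45], "twist": 0}, {"claw": 0.8, "delta_pos": [0.2, 0, 0.7], "twist": 0}, {"claw": 0.8, "delta_pos": [0.2, 0, 0.95], "twist": 0}, {"claw": 0.8, "delta_pos": [0.2, 0, 1.15], "twist": 0}, {"claw": 0.8, "delta_pos": [0.2, 0, 1.35], "twist": 0}, {"claw": 0.8, "delta_pos": [0.2, 0, 1.5], "twist": 0}]}}

```text
clock: 21.95
tcp_pos: [0.5542, -0.2431, 0.1943]
orientation: [0.002, -0.118, 0.993, 0.0]
wrist_force: [0.4, 1.3, 0.2]
finger_gap: 0.0112
```

```bash
python3 - <<'E'
from h import *
print(force(14)); s=get_state();print(s['clock'],s['tcp_pos'],s['ft_torque'])
E
```

```text
(array([-0.42,  1.05, -0.64]), array([0.48, 0.84, 0.46]))
22.65 [ 0.55418893 -0.24309482  0.19430943] [ 0.30566825  0.06125886 -0.02719904]
```

Emit:
{"api": "play_rows", "payload": {"moves": [{"claw": 0.8, "delta_pos": [0.05, 0.1, 0.05], "twist": 0}, {"claw": 0.8, "delta_pos": [0.05, 0.2, 0.1], "twist": 0}, {"claw": 0.8, "delta_pos": [0.05, 0.25, 0.2], "twist": 0}, {"claw": 0.8, "delta_pos": [0.05, 0.25, 0.3], "twist": 0}]}}

```text
clock: 23.15
tcp_pos: [0.5536, -0.2417, 0.1916]
orientation: [0.003, -0.117, 0.993, -0.001]
wrist_force: [1.2, -4.3, -0.0]
finger_gap: 0.0113
```

```bash
python3 - <<'E'
from h import *
print(force(16)); s=get_state();print(s['clock'],s['tcp_pos'],s['ft_torque'])
E
```

```text
(array([ 1.74, -5.09, -0.27]), array([0.49, 0.42, 0.39]))
23.95 [ 0.55346786 -0.24138524  0.19154746] [-1.07423392 -0.37421787 -0.02155121]
```

Emit:
{"api": "play_rows", "payload": {"moves": [{"claw": 0.8, "delta_pos": [0, -0.1, 0], "twist": 0}, {"claw": 0.8, "delta_pos": [0, -0.2, 0], "twist": 0}, {"claw": 0.8, "delta_pos": [0, -0.2, 0], "twist": 0}]}}

```text
clock: 24.32
tcp_pos: [0.5534, -0.2418, 0.191]
orientation: [0.002, -0.118, 0.993, 0.001]
wrist_force: [1.4, 1.5, -0.5]
finger_gap: 0.0108
```

```bash
python3 - <<'E'
from h import *
print(force(16)); s=get_state();print(s['clock'],s['tcp_pos'],s['ft_torque'])
E
```

```text
(array([ 1.09,  2.75, -0.08]), array([0.37, 0.7 , 0.56]))
25.125 [ 0.55351713 -0.24257589  0.191255  ] [ 0.72564927 -0.19662206  0.0290666 ]
```

Emit:
{"api": "play_rows", "payload": {"moves": [{"claw": 0.8, "delta_pos": [-0.03, 0.07, 0], "twist": 0}, {"claw": 0.8, "delta_pos": [-0.03, 0.07, 0], "twist": 0}]}}

```text
clock: 25.38
tcp_pos: [0.5536, -0.2424, 0.1914]
orientation: [0.002, -0.118, 0.993, -0.0]
wrist_force: [-0.2, -0.1, -0.5]
finger_gap: 0.0112
```

```bash
python3 - <<'E'
from h import *
print(force(16)); s=get_state();print(s['clock'],s['tcp_pos'],s['ft_torque'])
E
```

```text
(array([-0.91, -0.75, -0.45]), array([0.68, 0.92, 0.39]))
26.175 [ 0.55367821 -0.24226588  0.19130543] [-0.40592162  0.20097655  0.01114192]
```

Emit:
{"api": "play_rows", "payload": {"moves": [{"claw": 0.8, "delta_pos": [0.015, -0.02, 0.1], "twist": 0}, {"claw": 0.8, "delta_pos": [0.015, -0.02, 0.18], "twist": 0}, {"claw": 0.8, "delta_pos": [0.015, -0.02, 0.18], "twist": 0}]}}

```text
clock: 26.55
tcp_pos: [0.5537, -0.2422, 0.1894]
orientation: [0.002, -0.118, 0.993, 0.0]
wrist_force: [-0.8, -1.3, 0.1]
finger_gap: 0.0114
```

```bash
python3 - <<'E'
from h import *
for _ in range(2): print(force(16)); 
s=get_state();print(s['clock'],s['tcp_pos'],s['ft_torque'])
E
```

```text
(array([-1.01, -1.78, -0.05]), array([0.41, 0.5 , 0.5 ]))
(array([-0.9 , -1.93,  0.09]), array([0.7 , 0.62, 0.43]))
28.15 [ 0.55367495 -0.24223376  0.18948415] [-0.40713846  0.16208864 -0.05934902]
```

Emit:
{"api": "play_rows", "payload": {"moves": [{"claw": 0.8, "delta_pos": [0.02, -0.045, 0], "twist": 0}, {"claw": 0.8, "delta_pos": [0.02, -0.045, 0], "twist": 0}]}}

```text
clock: 28.4
tcp_pos: [0.5536, -0.2423, 0.1894]
orientation: [0.002, -0.118, 0.993, 0.001]
wrist_force: [0.6, -0.7, 0.2]
finger_gap: 0.0115
```

```bash
python3 - <<'E'
from h import *
print(force(12)); 
s=get_state();print(s['clock'],s['tcp_pos'],s['ft_torque'])
E
```

```text
(array([0.36, 0.47, 0.16]), array([0.45, 0.73, 0.23]))
29.0 [ 0.55360591 -0.24244168  0.18946931] [ 0.36928638 -0.05682268 -0.067238  ]
```

Emit:
{"api": "play_rows", "payload": {"moves": [{"claw": 0.8, "delta_pos": [0, 0, 0], "twist": 0}, {"claw": 1.0, "delta_pos": [0, 0, 0], "twist": 0}, {"claw": 1.2, "delta_pos": [0, 0, 0], "twist": 0}, {"claw": 1.4, "delta_pos": [0, 0, 0], "twist": 0}, {"claw": 2, "delta_pos": [0, 0, 0], "twist": 0}, {"claw": 3.2, "delta_pos": [0, 0, 0], "twist": 0}, {"claw": 3.2, "delta_pos": [0, 0, 0], "twist": 0}, {"claw": 3.2, "delta_pos": [0, 0, 0], "twist": 0}], "force": 20}}

```text
clock: 30.0
tcp_pos: [0.5536, -0.2428, 0.1895]
orientation: [0.002, -0.118, 0.993, 0.0]
wrist_force: [-0.2, -0.3, 0.5]
finger_gap: 0.0325
```

```bash
python3 - <<'E'
from h import *
print(force(4)); s=get_state();print(s['clock'],s['tcp_pos'],s['finger_gap'])
b=shot('scene','s7'); cv2.imwrite('pics/m7.png',cv2.resize(b[140:215,280:350],(560,600),interpolation=2)[:,:,::-1])
o=np.array([.6036,-.2325]);th=np.radians(13.5);R=np.array([[np.cos(th),-np.sin(th)],[np.sin(th),np.cos(th)]])
B=lambda x,y,z:[*(o+R@[x,y]),z]
for z in (.25,.27,.28,.29,.30,.31): print(z,((proj('scene',B(-.02,.085,z))-[280,140])*8).round(),proj('top',B(-.02,.085,z)).round(1))
E
```

```text
(array([-0.29,  0.04, -0.47]), array([0.56, 0.25, 0.47]))
30.2 [ 0.55355618 -0.24271192  0.18952185] 0.03207725622485799
0.25 [248. 245.] [325.8 218.7]
0.27 [249. 203.] [326.6 217.8]
0.28 [250. 181.] [327.  217.4]
0.29 [250. 160.] [327.4 216.9]
0.3 [251. 138.] [327.8 216.5]
0.31 [251. 116.] [328.2 216. ]
```

View pics/m7.png

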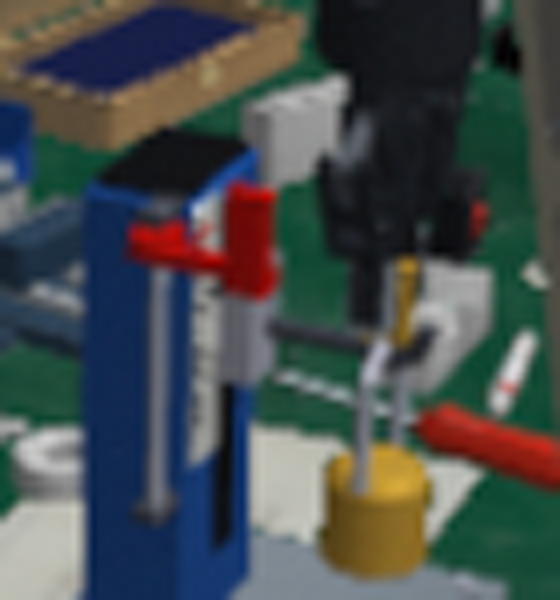

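The picture shows the brass weight hanging on the hook, bail at (380,370), with the carriage sunk. The fin spans zoomed rows 188–297, so z ≈ 0.226–0.277 and the grip point is near 0.2655. I'll back off upwards and measure the sag numerically.

```bash
python3 - <<'E'
from h import *
o=np.array([.6036,-.2325]);th=np.radians(13.5);R=np.array([[np.cos(th),-np.sin(th)],[np.sin(th),np.cos(th)]])
B=lambda x,y,z:[*(o+R@[x,y]),z]
a0=cv2.imread('pics/scene0.png').astype(int).sum(2)/3;a7=cv2.imread('pics/s7.png').astype(int).sum(2)/3
for c in (316,318,320,322,324): print(c,'s0',a0[164:184,c].round().astype(int).tolist(),'s7',a7[172:192,c].round().astype(int).tolist())
print(proj('scene',B(-.02,0,.2)),proj('scene',B(-.02,0,.168)))
b=cv2.imread('pics/s7.png')[160:200,300:314]
h=cv2.imread('pics/s7.png')
print('scale cols'); 
for r in range(160,200): print(r,[tuple(h[r,c].tolist()) for c in range(303,309)])
K,T=cam('wrist');print(K[0])
go([.5536,-.2428,.30],-166.5); go(B(-.02,.085,.30),-166.5)
E
```

```text
316 s0 [53, 52, 53, 52, 48, 48, 46, 50, 58, 58, 43, 47, 54, 56, 60, 61, 64, 67, 62, 59] s7 [46, 49, 51, 53, 54, 55, 60, 66, 68, 49, 40, 56, 63, 54, 111, 146, 62, 52, 53, 55]
318 s0 [51, 54, 56, 57, 50, 50, 48, 46, 56, 62, 46, 42, 55, 57, 58, 60, 62, 66, 62, 57] s7 [46, 49, 50, 52, 52, 56, 58, 60, 64, 59, 45, 50, 58, 59, 67, 111, 132, 66, 59, 59]
320 s0 [53, 56, 54, 53, 52, 50, 51, 46, 52, 61, 51, 39, 48, 54, 55, 62, 65, 60, 55, 53] s7 [45, 49, 50, 49, 50, 53, 56, 63, 69, 66, 46, 43, 56, 58, 60, 93, 129, 95, 58, 58]
322 s0 [53, 55, 55, 53, 51, 49, 49, 48, 48, 58, 61, 42, 41, 50, 52, 58, 60, 54, 51, 51] s7 [36, 50, 48, 46, 50, 57, 60, 64, 67, 63, 55, 40, 49, 54, 56, 58, 117, 153, 71, 56]
324 s0 [53, 52, 52, 53, 51, 50, 48, 48, 49, 60, 66, 47, 41, 50, 49, 52, 50, 51, 52, 53] s7 [27, 34, 31, 30, 31, 29, 30, 29, 51, 78, 62, 42, 43, 55, 56, 61, 72, 95, 100, 72]
[319.54809352 174.76574435] [319.25735405 182.66635998]
scale cols
160 [(23, 20, 19), (23, 20, 19), (23, 20, 20), (23, 22, 21), (29, 22, 18), (75, 40, 20)]
161 [(23, 20, 20), (23, 21, 20), (24, 20, 20), (42, 28, 22), (85, 45, 23), (
[... 3172 characters left out ...]
54, 153), (129, 131, 131), (68, 70, 69), (17, 14, 12)]
195 [(108, 83, 69), (137, 136, 132), (152, 156, 154), (123, 124, 122), (59, 58, 56), (16, 13, 12)]
196 [(116, 91, 77), (141, 140, 136), (146, 142, 139), (101, 88, 82), (41, 30, 24), (16, 14, 13)]
197 [(116, 88, 71), (135, 124, 115), (128, 100, 84), (83, 48, 29), (34, 20, 15), (17, 15, 14)]
198 [(114, 73, 49), (118, 76, 50), (114, 61, 29), (72, 36, 15), (26, 18, 15), (18, 16, 14)]
199 [(108, 54, 21), (111, 55, 21), (111, 57, 22), (73, 38, 17), (25, 17, 13), (18, 15, 14)]
[298.13131487   0.         282.16221066]
delta_cm [-5.000e-02 -1.000e-02 -1.105e+01] twist 0.02 yaw now -166.48
delta_cm [ -3.16   8.32 -11.04] twist 0.02 yaw now -166.48
```

Sag comes out at about 31.2 mm from the image and 32.3 mm from force, so the pointer is at about 0.1983 m. I'll retreat up, shut the fingers and go over the marker fin. Pushing on the fin's top (45 mm above its tip) gives its height directly, so the final TCP z is about 0.2433.

Emit:
{"api": "play_rows", "payload": {"moves": [{"claw": 3.2, "delta_pos": [0, 0, -0.7], "twist": 0}, {"claw": 3.2, "delta_pos": [0, 0, -1.8], "twist": 0}, {"claw": 3.2, "delta_pos": [0, 0, -3.5], "twist": 0}, {"claw": 3.2, "delta_pos": [0, 0, -6], "twist": 0}, {"claw": 3.2, "delta_pos": [0, 0, -9], "twist": 0}, {"claw": 3.2, "delta_pos": [0, 0, -12], "twist": 0}, {"claw": 0, "delta_pos": [-1.5, 4, -12], "twist": 0}, {"claw": 0, "delta_pos": [-3.1, 8.3, -12], "twist": 0}, {"claw": 0, "delta_pos": [-3.1, 8.3, -12], "twist": 0}, {"claw": 0, "delta_pos": [-3.1, 8.3, -12], "twist": 0}]}}

```text
clock: 31.5
tcp_pos: [0.5639, -0.155, 0.3103]
orientation: [0.003, -0.118, 0.993, -0.0]
wrist_force: [0.3, -0.6, -0.1]
finger_gap: 0.0003
```

```bash
python3 - <<'E'
from h import *
s=get_state();print(s['clock'],s['tcp_pos'],s['finger_gap'],force(8))
o=np.array([.6036,-.2325]);th=np.radians(13.5);R=np.array([[np.cos(th),-np.sin(th)],[np.sin(th),np.cos(th)]])
B=lambda x,y,z:[*(o+R@[x,y]),z]
go(B(-.02,.085,.2433),-166.5)
a=shot('wrist','w8'); c=cam('wrist'); hsv=cv2.cvtColor(a,cv2.COLOR_RGB2HSV); m=cv2.inRange(hsv,(0,150,80),(8,255,255))|cv2.inRange(hsv,(172,150,80),(180,255,255))
ys,xs=np.nonzero(m[280:,180:400]); print('red',len(ys),(ys.min()+280,ys.max()+280,xs.min()+180,xs.max()+180) if len(ys) else '')
print([proj('wrist',B(-.02+x,.085+y,.277),c).round(0).tolist() for x,y in((-.01,-.005),(-.01,.005),(.01,-.005),(.01,.005))])
A=a; b=shot('scene','s8'); 
cv2.imwrite('pics/m8.png',np.hstack([cv2.resize(A[200:420,160:400],(400,367)),cv2.resize(b[150:200,290:340],(367,367),interpolation=2)])[:,:,::-1])
E
```

```text
31.5 [ 0.56394565 -0.15503185  0.31034998] 0.0002814587748024204 (array([ 0.04, -0.28,  0.16]), array([0.52, 0.44, 0.62]))
delta_cm [-0.06  0.08  6.62] twist -0.04 yaw now -166.54
red 129 (np.int64(280), np.int64(290), np.int64(241), np.int64(253))
[[277.0, 236.0], [293.0, 236.0], [277.0, 265.0], [293.0, 265.0]]
```

View pics/m8.png

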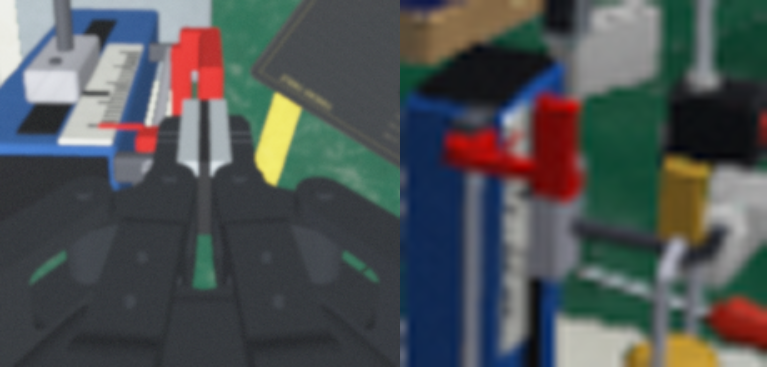

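The left pane shows the scale from close by. The black pointer tip is at zoomed (95,93) and the red tip at (103,125), with the fin under the fingers. The right pane shows the weight still hanging. I'll push the fin down slowly, most of the way first.

Emit:
{"api": "play_rows", "payload": {"moves": [{"claw": 0, "delta_pos": [0, 0, 0.8], "twist": 0}, {"claw": 0, "delta_pos": [0, 0, 1.8], "twist": 0}, {"claw": 0, "delta_pos": [0, 0, 2.6], "twist": 0}, {"claw": 0, "delta_pos": [0, 0, 3.1], "twist": 0}, {"claw": 0, "delta_pos": [0, 0, 3.5], "twist": 0}, {"claw": 0, "delta_pos": [0, 0, 3.9], "twist": 0}, {"claw": 0, "delta_pos": [0, 0, 4.3], "twist": 0}, {"claw": 0, "delta_pos": [0, 0, 4.7], "twist": 0}, {"claw": 0, "delta_pos": [0, 0, 5.1], "twist": 0}, {"claw": 0, "delta_pos": [0, 0, 5.5], "twist": 0}, {"claw": 0, "delta_pos": [0, 0, 5.9], "twist": 0}, {"claw": 0, "delta_pos": [0, 0, 6.1], "twist": 0}]}}

```text
clock: 33.5
tcp_pos: [0.564, -0.1548, 0.2483]
orientation: [0.002, -0.118, 0.993, 0.0]
wrist_force: [-1.9, 1.5, 2.0]
finger_gap: 0.0003
```

```bash
python3 - <<'E'
from h import *
import pickle
s=get_state();print(s['clock'],s['tcp_pos'],force(6))
# return camera matrix for pose by offset from current tcp (same orientation)
a=shot('wrist','w9'); c9=cam('wrist'); pickle.dump(c9,open('c9','wb')); s9=get_state()['tcp_pos']
K,T=c9; T8=T.copy(); d=np.array([.56394,-.15503,.31035])-s9; T8[:3,3]=T[:3,3]-T[:3,:3]@d; pickle.dump((K,T8),open('c8','wb'))
o=np.array([.6036,-.2325]);th=np.radians(13.5);R=np.array([[np.cos(th),-np.sin(th)],[np.sin(th),np.cos(th)]])
B=lambda x,y,z:[*(o+R@[x,y]),z]
for nm,c in(('w8',(K,T8)),('w9',c9)):
  im=cv2.imread(f'pics/{nm}.png'); hsv=cv2.cvtColor(im,cv2.COLOR_BGR2HSV)
  red=(cv2.inRange(hsv,(0,130,80),(10,255,255))|cv2.inRange(hsv,(170,130,80),(180,255,255)))
  n,l,st,ce=cv2.connectedComponentsWithStats(red[180:330,150:330]); print(nm,[st[i].tolist() for i in range(1,n) if st[i][4]>8],'pred pointer',[proj('w',B(x,.02,.1983),c).round(0).tolist() for x in(.0,.01,.02,.027)])
a8=cv2.imread('pics/w8.png');print('w8 gray rows 248-282, cols 206-236')
for r in range(248,280,1): print(r,a8[r,200:232:2,1].tolist(), a8[r,200:232:2,2].tolist() if r>266 else '')
E
```

```text
33.5 [ 0.56400627 -0.15479648  0.24827688] (array([0.01, 0.1 , 0.18]), array([0.73, 0.42, 0.42]))
w8 [[113, 37, 31, 53, 1200], [70, 94, 35, 17, 261]] pred pointer [[213.0, 232.0], [214.0, 242.0], [215.0, 252.0], [216.0, 259.0]]
w9 [[109, 49, 36, 41, 1013], [61, 113, 41, 20, 317]] pred pointer [[194.0, 264.0], [196.0, 276.0], [197.0, 288.0], [198.0, 296.0]]
w8 gray rows 248-282, cols 206-236
248 [220, 222, 212, 174, 135, 126, 136, 180, 205, 207, 207, 203, 192, 190, 190, 172] 
249 [222, 221, 211, 175, 134, 127, 147, 194, 208, 208, 208, 203, 179, 170, 164, 156] 
250 [222, 223, 214, 180, 134, 128, 164, 201, 207, 207, 206, 200, 188, 178, 162, 145] 
251 [222, 221, 214, 181, 133, 133, 175, 205, 208, 206, 208, 205, 200, 197, 174, 146] 
252 [222, 219, 215, 184, 134, 136, 184, 202, 205, 204, 206, 202, 202, 200, 181, 149] 
253 [222, 222, 216, 184, 133, 131, 174, 186, 186, 189, 189, 187, 189, 197, 178, 150] 
254 [221, 221, 218, 185, 130, 109, 133, 142, 140, 144, 149, 146, 151, 182, 173, 151] 
255 [221, 222, 217, 188, 128, 85, 88, 88, 91, 93, 95, 96, 110, 168, 170, 158] 
256 [221, 222, 218, 189, 
[... 2344 characters left out ...]
49, 182, 219, 223, 223, 222, 222, 218]
276 [195, 207, 205, 206, 205, 204, 189, 174, 173, 158, 127, 116, 117, 116, 108, 80] [191, 204, 203, 204, 202, 202, 187, 172, 172, 193, 222, 225, 225, 227, 224, 217]
277 [201, 204, 207, 206, 206, 205, 200, 196, 198, 189, 174, 170, 168, 167, 153, 103] [199, 201, 204, 204, 205, 202, 198, 194, 196, 204, 217, 219, 219, 218, 210, 180]
278 [202, 204, 205, 205, 204, 206, 203, 204, 204, 201, 199, 199, 195, 196, 174, 112] [199, 201, 203, 203, 202, 204, 202, 202, 202, 203, 209, 210, 207, 207, 188, 127]
279 [205, 207, 205, 206, 207, 207, 206, 207, 207, 206, 206, 207, 205, 203, 174, 108] [201, 204, 203, 205, 204, 204, 203, 205, 204, 204, 206, 206, 205, 202, 173, 91]
```

```bash
python3 - <<'E'
from h import *
import pickle
im=cv2.imread('pics/w9.png')
print('rows: G at cols 190..226 step 3; R')
for r in range(284,306): print(r,im[r,190:228:3,1].tolist(),im[r,190:228:3,2].tolist())
E
```

```text
rows: G at cols 190..226 step 3; R
284 [122, 148, 199, 204, 204, 202, 201, 200, 183, 157, 156, 157, 148] [120, 146, 196, 201, 202, 201, 198, 199, 183, 154, 155, 155, 142]
285 [124, 161, 201, 204, 205, 204, 200, 201, 183, 157, 158, 159, 136] [123, 160, 198, 201, 203, 202, 198, 198, 181, 156, 156, 156, 128]
286 [123, 174, 203, 204, 204, 203, 203, 202, 185, 171, 170, 169, 132] [121, 172, 201, 202, 202, 201, 201, 200, 183, 168, 168, 168, 120]
287 [125, 183, 199, 201, 202, 202, 201, 203, 168, 153, 156, 162, 121] [123, 181, 198, 199, 200, 201, 200, 200, 166, 153, 153, 159, 107]
288 [121, 177, 185, 186, 187, 190, 191, 202, 158, 146, 147, 152, 113] [119, 175, 184, 184, 185, 189, 189, 197, 157, 144, 145, 151, 95]
289 [103, 139, 146, 144, 147, 155, 157, 194, 174, 171, 170, 167, 106] [100, 138, 144, 143, 143, 153, 155, 192, 174, 169, 168, 165, 83]
290 [84, 91, 89, 92, 95, 104, 109, 184, 176, 175, 178, 175, 99] [83, 89, 87, 89, 92, 104, 108, 184, 176, 174, 176, 172, 73]
291 [71, 57, 57, 58, 58, 65, 71, 166, 142, 141, 150, 160, 94] [70, 54, 53, 57, 57, 62, 70, 171, 148, 146, 152, 159, 73]
292 [79
[... 1130 characters left out ...]
71, 169, 152, 154, 152, 152, 145, 64, 52]
301 [201, 203, 206, 200, 195, 193, 177, 181, 181, 182, 155, 94, 79] [200, 202, 204, 199, 193, 193, 175, 179, 179, 180, 152, 62, 50]
302 [201, 202, 204, 203, 201, 199, 173, 180, 177, 177, 156, 93, 77] [199, 200, 202, 201, 198, 198, 172, 178, 176, 175, 149, 59, 50]
303 [202, 203, 205, 204, 202, 200, 154, 151, 148, 149, 143, 88, 76] [199, 199, 203, 201, 200, 198, 151, 149, 146, 147, 136, 52, 47]
304 [203, 205, 203, 204, 203, 201, 162, 134, 123, 125, 126, 87, 74] [201, 204, 201, 201, 201, 198, 160, 132, 120, 122, 115, 53, 44]
305 [203, 204, 203, 203, 202, 199, 170, 133, 112, 121, 109, 85, 71] [201, 201, 200, 201, 199, 197, 167, 131, 110, 119, 94, 50, 44]
```

```bash
python3 - <<'E'
from h import *
import pickle
c8=pickle.load(open('c8','rb'));c9=pickle.load(open('c9','rb'))
o=np.array([.6036,-.2325]);th=np.radians(13.5);R=np.array([[np.cos(th),-np.sin(th)],[np.sin(th),np.cos(th)]])
inB=lambda p:[*((R.T@(np.array(p[:2])-o))*1000).round(1),round(p[2]*1000,1)]
P,e=tri([('w',(224,255.5),c8),('w',(209.5,291.4),c9)]);print('pointer',inB(P),e)
for z in(.197,.1985,.20): print('ptr ray9',inB(onz('w',(209.5,291.4),z,c9)),'ray8',inB(onz('w',(224,255.5),z,c8)))
for z in(.2,.2015,.2033): print('red ray9',inB(onz('w',(210,295),z,c9)))
for z in(.23,.2315,.235): print('red ray8',inB(onz('w',(219,275),z,c8)))
E
```

```text
pointer [np.float64(27.0), np.float64(27.0), np.float64(191.6)] 0.00031079305722127537
ptr ray9 [np.float64(23.6), np.float64(28.7), np.float64(197.0)] ray8 [np.float64(24.3), np.float64(28.0), np.float64(197.0)]
ptr ray9 [np.float64(22.6), np.float64(29.2), np.float64(198.5)] ray8 [np.float64(23.5), np.float64(28.3), np.float64(198.5)]
ptr ray9 [np.float64(21.7), np.float64(29.6), np.float64(200.0)] ray8 [np.float64(22.8), np.float64(28.6), np.float64(200.0)]
red ray9 [np.float64(24.7), np.float64(29.7), np.float64(200.0)]
red ray9 [np.float64(23.7), np.float64(30.2), np.float64(201.5)]
red ray9 [np.float64(22.5), np.float64(30.7), np.float64(203.3)]
red ray8 [np.float64(26.0), np.float64(29.8), np.float64(230.0)]
red ray8 [np.float64(25.2), np.float64(30.2), np.float64(231.5)]
red ray8 [np.float64(23.1), np.float64(31.0), np.float64(235.0)]
```

The estimates agree: pointer tip z ≈ 0.1985 and red tip z ≈ 0.2033 in the same plane. Another 4.8 mm down is needed.

Emit:
{"api": "play_rows", "payload": {"moves": [{"claw": 0, "delta_pos": [0, 0, 0.15], "twist": 0}, {"claw": 0, "delta_pos": [0, 0, 0.32], "twist": 0}, {"claw": 0, "delta_pos": [0, 0, 0.48], "twist": 0}, {"claw": 0, "delta_pos": [0, 0, 0.48], "twist": 0}, {"claw": 0, "delta_pos": [0, 0, 0.48], "twist": 0}]}}

```text
clock: 34.48
tcp_pos: [0.5641, -0.1548, 0.2437]
orientation: [0.002, -0.118, 0.993, 0.0]
wrist_force: [-0.5, 0.0, 0.8]
finger_gap: -0.0002
```

```bash
python3 - <<'E'
from h import *
s=get_state();print(s['clock'],s['tcp_pos'],s['wrist_force'])
shot('wrist','w10'); im=cv2.imread('pics/w10.png'); c=cam('wrist')
o=np.array([.6036,-.2325]);th=np.radians(13.5);R=np.array([[np.cos(th),-np.sin(th)],[np.sin(th),np.cos(th)]])
B=lambda x,y,z:[*(o+R@[x,y]),z]
print([proj('w',B(.0226,.029,z),c).round(1).tolist() for z in(.1965,.1985,.2005)])
for r in range(288,304): print(r,im[r,186:228:3,1].tolist(),im[r,186:228:3,2].tolist())
E
```

```text
34.475 [ 0.56405686 -0.15482501  0.24373137] [-0.48044894  0.02672671  0.77092266]
[[208.2, 293.8], [207.5, 295.4], [206.9, 296.9]]
288 [127, 123, 176, 200, 205, 204, 200, 201, 200, 175, 144, 140, 156, 136] [124, 122, 174, 198, 203, 203, 200, 199, 197, 173, 144, 139, 154, 126]
289 [125, 127, 186, 202, 203, 203, 202, 201, 202, 187, 167, 166, 170, 128] [123, 126, 185, 200, 201, 201, 200, 199, 201, 184, 166, 165, 167, 112]
290 [127, 133, 196, 204, 203, 203, 202, 202, 202, 182, 177, 180, 178, 117] [124, 131, 193, 203, 202, 202, 200, 200, 199, 181, 175, 177, 176, 101]
291 [125, 136, 198, 201, 201, 203, 202, 202, 199, 157, 153, 153, 160, 110] [123, 136, 196, 200, 198, 201, 199, 198, 198, 157, 153, 152, 159, 91]
292 [124, 135, 184, 183, 188, 187, 187, 192, 188, 135, 128, 123, 135, 99] [122, 132, 182, 182, 185, 185, 185, 190, 195, 149, 144, 140, 150, 96]
293 [117, 107, 144, 141, 144, 145, 146, 158, 157, 117, 113, 112, 113, 84] [115, 106, 143, 142, 143, 144, 144, 157, 190, 172, 169, 169, 164, 126]
294 [113, 71, 92, 90, 92, 92, 90, 114, 122, 93, 91, 92, 87, 65] [111, 69, 90, 88, 91, 89, 88, 11
[... 589 characters left out ...]
, 195, 194, 194, 193, 191, 181, 143, 152, 145, 150, 118, 84] [162, 193, 193, 193, 192, 192, 189, 179, 147, 158, 154, 159, 114, 76]
300 [179, 204, 205, 204, 202, 199, 200, 196, 158, 161, 149, 150, 109, 84] [177, 202, 203, 202, 200, 198, 198, 193, 157, 158, 148, 151, 91, 55]
301 [191, 206, 205, 204, 201, 194, 201, 198, 183, 181, 175, 169, 103, 82] [187, 205, 203, 202, 199, 193, 199, 195, 180, 178, 176, 166, 79, 49]
302 [196, 203, 206, 204, 195, 170, 182, 184, 181, 179, 179, 174, 96, 83] [193, 202, 203, 202, 194, 169, 180, 181, 179, 176, 177, 171, 68, 52]
303 [200, 203, 206, 204, 184, 143, 148, 151, 149, 148, 148, 158, 94, 82] [197, 200, 203, 202, 184, 141, 147, 150, 149, 147, 146, 152, 63, 51]
```

The pointer line is at row 295.4 and the red tip at row ~295.5, so they are level within about 0.5 mm. I'll retreat straight up and check once more.

Emit:
{"api": "play_rows", "payload": {"moves": [{"claw": 0, "delta_pos": [0, 0, -0.5], "twist": 0}, {"claw": 0, "delta_pos": [0, 0, -1.5], "twist": 0}, {"claw": 0, "delta_pos": [0, 0, -3], "twist": 0}, {"claw": 0, "delta_pos": [0, 0, -5], "twist": 0}, {"claw": 0, "delta_pos": [0, 0, -6.7], "twist": 0}, {"claw": 0, "delta_pos": [0, 0, -6.7], "twist": 0}, {"claw": 0, "delta_pos": [0, 0, -6.7], "twist": 0}]}}

```text
clock: 35.4
tcp_pos: [0.5637, -0.1549, 0.3107]
orientation: [0.002, -0.118, 0.993, 0.0]
wrist_force: [0.3, -0.3, -0.9]
finger_gap: -0.0001
```

```bash
python3 - <<'E'
from h import *
s=get_state();print(s['clock'],s['tcp_pos'],s['wrist_force'])
im=shot('wrist','w11')[:,:,::-1]
for r in range(250,264): print(r,im[r,206:240:3,1].tolist(),im[r,206:240:3,2].tolist())
b=shot('scene','s11')[:,:,::-1].astype(int); a=cv2.imread('pics/s7.png').astype(int)
# brass blob now vs after release
f=lambda x:[v.mean().round(2) for v in np.nonzero(cv2.inRange(cv2.cvtColor(x.astype(np.uint8),cv2.COLOR_BGR2HSV),(14,120,90),(24,255,255))[194:215,315:340])]
print(f(a),f(b))
E
```

```text
35.4 [ 0.56370589 -0.15485674  0.31070608] [ 0.27997166 -0.31407989 -0.88151526]
250 [171, 127, 178, 206, 208, 202, 189, 177, 145, 145, 151, 100] [169, 126, 176, 203, 206, 201, 185, 176, 141, 143, 148, 74]
251 [172, 129, 187, 204, 205, 205, 198, 187, 140, 154, 151, 95] [169, 128, 185, 202, 202, 201, 196, 186, 139, 153, 149, 67]
252 [177, 124, 179, 188, 190, 188, 191, 181, 139, 154, 146, 87] [174, 122, 176, 186, 188, 186, 189, 191, 150, 163, 154, 86]
253 [177, 106, 142, 146, 148, 147, 154, 145, 112, 127, 122, 73] [175, 104, 141, 145, 145, 146, 157, 194, 167, 172, 169, 135]
254 [178, 94, 92, 97, 93, 96, 110, 109, 87, 93, 88, 61] [176, 91, 89, 96, 92, 93, 124, 213, 206, 203, 200, 187]
255 [181, 99, 89, 90, 89, 77, 99, 110, 100, 99, 77, 66] [178, 97, 87, 88, 87, 76, 115, 220, 222, 219, 212, 211]
256 [182, 136, 136, 135, 134, 120, 134, 133, 131, 134, 97, 72] [180, 133, 134, 133, 130, 118, 143, 210, 213, 213, 187, 183]
257 [182, 174, 181, 179, 179, 170, 174, 143, 139, 150, 108, 73] [178, 171, 179, 177, 177, 168, 176, 177, 175, 183, 135, 123]
258 [183, 196, 202, 202, 196, 191, 190, 151, 150, 157, 106, 79] [179, 193, 199, 201, 194, 189, 188, 156, 157, 164, 95, 76]
259 [179, 202, 206, 207, 189, 179, 187, 162, 162, 165, 102, 77] [175, 200, 203, 205, 188, 178, 186, 161, 161, 164, 76, 52]
260 [174, 206, 207, 208, 178, 160, 165, 159, 159, 155, 99, 77] [169, 205, 205, 206, 177, 157, 163, 157, 156, 153, 70, 48]
261 [181, 207, 207, 208, 187, 177, 168, 164, 161, 153, 92, 75] [174, 205, 204, 205, 185, 176, 165, 161, 159, 148, 60, 46]
262 [192, 205, 207, 206, 203, 199, 166, 155, 153, 151, 89, 73] [187, 204, 205, 205, 199, 197, 164, 153, 152, 145, 53, 47]
263 [202, 206, 207, 208, 208, 204, 168, 154, 146, 145, 88, 74] [197, 204, 205, 205, 207, 201, 165, 150, 143, 137, 54, 47]
[np.float64(9.83), np.float64(12.13)] [np.float64(9.77), np.float64(12.1)]
```

The two are level from this second viewpoint too (254.7 against ~254.9), the weight hangs at rest, and the arm is clear. I'm handing it in.

```bash
python3 -c "
from workcell import env
print(env.hand_in())"
```

```text
the job is handed in; nothing more can be done
None
```

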